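# Shut both trays of the cassette reader and start the read

### The job

Both trays of the little two-bay cassette reader are pulled out, and a test cassette lies in one of them; the reader needs both trays shut to keep the light out. With the fingertips push both trays fully home, past their catches, gently enough that the cassette stays in its nest, then press down the start key on the deck above the bay that took the cassette and let it spring back. Pick nothing up, do not press the other key, and leave the pot, the timer and the foil pouch where they are.

Things in the scene. Friction and masses are not known exactly. Their poses are not given: they have to be found in the camera images.
- reader: low off-white two-bay cassette reader, fixed on the table (z = 0): 132 deep (x) x 172 wide (y) x 71 mm high at the front deck; display housing 99 mm high on its rear 65 mm. Origin: centre of its footprint. Its x points front to back (yaw within 0.15 rad), its y left. Front face 66 mm before the origin. Bays centred at y = +40 mm (left) and -40 mm (right); trays slide in along its +x
- tray_1 (a joint): how far tray_1 is out, m: 0 fully home, 0.1 fully out. It slides with about 1 N (plus 8 N per m/s) and stays where it is left. A sprung ball catch under the bay must be pushed over: from 12 mm to 6 mm before home the push rises to about 5 or 6 N; after that it eases again, and the tray goes on easily to its hard stop at home and stays there
- tray_2 (a joint): how far tray_2 is out; the same mechanism as tray_1
- tray_1_front (a point): centre of the outer face of tray_1's front panel, 27 mm above the table. The panel is off-white, upright, 75 mm wide, 38 mm high (8 to 46 mm above the table), 14 mm thick; its outer face looks along the reader's -x. Home, this point is 80 mm before the reader's origin, in the middle of its bay. tray_1 may be in the left or the right bay
- tray_2_front (a point): the same point on tray_2, which is alike and is in the other bay
- tray_1_nest (a point): centre of the floor of the nest in tray_1, 25 mm above the table, axes as the reader's. The nest is a recess 93 x 51 mm, 4 mm deep. The test cassette always lies in tray_1
- cassette: the test cassette, a flat white plastic card 89 x 47 x 5 mm with strips, long side along the tray; lies in the nest of tray_1 with 2 mm play all round. Origin: centre of its underside. It vanishes into the reader when its tray is shut
- key_left_top (a point): centre of the top of the start key of the left bay: a grey key 24 x 20 mm that stands 7 mm above the deck, top 78 mm above the table, 38 mm before the reader's origin and straight above the middle of the left bay
- key_right_top (a point): the same on the start key of the right bay
- key_left (a joint): how far the left start key is pressed, m: 0 up, 0.0045 at its stop. A spring brings it back: 1.2 N at the top, 3.9 N at the stop
- key_right (a joint): the same for the right start key
- pot: a lidded sample pot, 61 mm across, 56 mm high, standing loose by itself to the left of the trays, no cassette on its lid. Origin: centre of its underside
- timer: a small square bench timer, 62 x 62 x 20 mm, lying loose on the table just right of the trays. Origin: centre of its underside
- pouch: the torn foil pouch of the cassette, 88 x 54 x 7 mm, lying loose just left of the reader. Origin: centre of its underside

How it is judged:
By the outcome, as a careful person would: the job done as asked, in the order asked, and still so for the second after the job is handed in, with the robot touching nothing.
It also fails if it takes over 48 s, if anything falls off the work surface, if the arm or the gripper's body presses on something with over 40 N, if the wrist force passes 120 N, or if a joint passes its speed limit or range.

### The arm

A 6-joint arm with a two-finger parallel gripper is mounted at the origin on a cart in front of the work surface, level with it; the furniture and walls round the work are solid. World frame = base frame: x ahead of the robot, y to its left, z up, the work surface at z = 0. Lengths are in m, angles in rad, forces in N, time in s.
With the tool pointing down it reaches from about 0.35 to 0.725 m from the base axis. Payload 6 kg.
Tool frame: the origin (TCP) lies on the centre line of the jaws, within the pads' length; the fingertips stand 8 mm ahead of it and the grasp point (between the pads) lies 11 mm behind it; z points along the fingers, y is the line along which they close (so a half turn about z gives the same grasp; the last joint's range is limited). The gripper opens to 85 mm and grips with 20 to 120 N. Pads are 22 mm wide; open, the fingers measure 114 mm over their backs; the gripper's body (76 mm by 85 mm) begins 54 mm behind the grasp point. The pads swing forward as they close: fully open they stand 13 mm farther back than shut.
Start: joints at [1.655, 0.04, 0.085, 0, -1.615, -0.334], TCP at [0.148, 0.581, 0.218] pointing down, gripper open.
Joint ranges: [-2.56, 2.56], [-1.29, 2.01], [-1.08, 1.49], [-3.29, 1.98], [-2.81, -0.18], [-2.99, 2.99]. Speed limits (rad/s): [2.57, 2.57, 3.01, 3.14, 3.14, 3.14].

### API

Orientations are given as [roll, pitch, yaw] about the fixed x, y, z axes, in that order (R = Rz(yaw) Ry(pitch) Rx(roll)).
In Python, from bench import robot gives the robot as it stands.
- The arm moves only by the shell command python3 nudge.py 'ROWS' [OPENING] [FORCE]. ROWS is a JSON list of rows, 1 to 12 of them, each an object with the fields pos (a list: dx, dy, dz in normalised numbers (1 is 1 m)), turn (a turn about the tool's z in shares of 2 rad (1.0 is 2 rad)); a field left out counts as zero; each row is the pose to reach, as a shift and turn from the pose commanded when the command began, along the tool's axes at that moment; what a row does not reach only later rows make up. A row lasts 1/10 s, in which the tool goes at most 0.05 m and 0.15 rad, less where a joint would pass 70% of its speed; a pose out of reach is approached as far as the arm can. OPENING is the finger opening in m, set as the command begins (- or left out keeps the last). The fingers move at their own pace and stop on an object; FORCE is the grip in N (left out, the last holds). Time passes only in rows, so rows that do not move let the fingers close. It prints the time, the measured TCP pose, the force, the opening and the grip force at its end. No shift or turn number may pass 1 either way. Input that does not fit is refused with a message, and nothing moves.
- robot.get_obs(): the state, without advancing time (a new reading comes with each control period).
- robot.capture(name): name is "scene" or "top" or "wrist"; returns the picture (480x640x3 uint8, red, green, blue); there is no depth.
- robot.get_calibration(name): a dict with "camera_matrix" (3x3 intrinsics, pixels), "cam_to_world" (4x4, takes a point from camera to world coordinates). Camera axes: x right, y up, looking along -z (the intrinsics and any distortion apply to the point x, -y, -z); pixel columns grow to the right and rows downward; lengths in m; the calibration is good to about 2 mm. A picture is of the moment at which its call begins: read the wrist's pose just before it. get_calibration takes no time and is no camera call; for the wrist camera it gives the pose at the moment of the call.
- robot.sign_off(): hands the job in; it is judged then, once.
The state is a dict: "time": time; "joint_pos": joint angles; "qd": joint speeds; "tau": joint torques, N m; "ee_pos": TCP position; "eef_rot": TCP orientation; "wrist_force": force on the tool from outside, world axes, zero at the start; "torque": the same for the moment, N m; "finger_gap": finger opening in m; "grasp_force": force on a finger pad.
Only numpy, scipy, OpenCV 4.12 (cv2) and the standard library are available. Lean on these libraries where they do the work, as an engineer would, in place of code of your own. Each camera call takes 0.05 s, during which the arm holds its last target. There are 200 camera calls.

## Working session

There is one attempt and no reset: what is moved stays moved. The work goes in short steps, Python scripts to look and compute and a shell command to move; the robot and the scene stay as the last step left them, time stands still between calls to the robot, and variables do not carry over. Pictures are saved under pics/ and viewed, at most 10 in all, crops included, and the job is handed in when it is done.

```bash
ls; mkdir -p pics; python3 - <<'E'
from bench import robot
import cv2
for n in("scene","top"):
    im=robot.capture(n); cv2.imwrite(f"pics/{n}0.png",im[:,:,::-1])
    c=robot.get_calibration(n); print(n,c)
o=robot.get_obs(); print(o)
E
```

```text
bench.py
nudge.py
pics
scene {'camera_matrix': array([[575.01085073,   0.        , 322.81994947],
       [  0.        , 575.01085073, 234.06517492],
       [  0.        ,   0.        ,   1.        ]]), 'cam_to_world': array([[ 0.80059965,  0.45287001, -0.39236329,  0.16054242],
       [-0.59915034,  0.61343554, -0.5145053 , -0.63098227],
       [ 0.00768557,  0.64699736,  0.7624535 ,  0.78234149],
       [ 0.        ,  0.        ,  0.        ,  1.        ]])}
top {'camera_matrix': array([[491.6587875 ,   0.        , 325.53940907],
       [  0.        , 491.6587875 , 232.04570036],
       [  0.        ,   0.        ,   1.        ]]), 'cam_to_world': array([[-0.02285329,  0.99146271, -0.12837224,  0.41358595],
       [-0.9995816 , -0.02493779, -0.014654  , -0.17277947],
       [-0.01773022,  0.12798364,  0.99161778,  1.0349907 ],
       [ 0.        ,  0.        ,  0.        ,  1.        ]])}
{'time': 0.1, 'joint_pos': array([ 1.65473497e+00,  4.07325551e-02,  8.38809196e-02, -4.11525484e-04,
       -1.61551099e+00, -3.33729223e-01]), 'qd': array([-0.00040602, -0.00138184,  0.00152207,  0.00101132,  0.00077165,
        0.00050125]), 'tau': array([-5.59725901e-03, -3.69347692e+01,  3.48280513e+01,  6.95177436e+00,
       -4.58283175e-03, -4.73151928e-06]), 'ee_pos': array([0.14815607, 0.58107875, 0.21757261]), 'eef_rot': array([ 3.13997810e+00, -1.24611337e-04, -2.49772410e-01]), 'wrist_force': array([ 0.52490164,  0.96067239, -0.42072851]), 'torque': array([-0.01880557, -0.02277175,  0.02708927]), 'grasp_force': 0.0, 'finger_gap': 0.08532025878942205}
```

View pics/scene0.png

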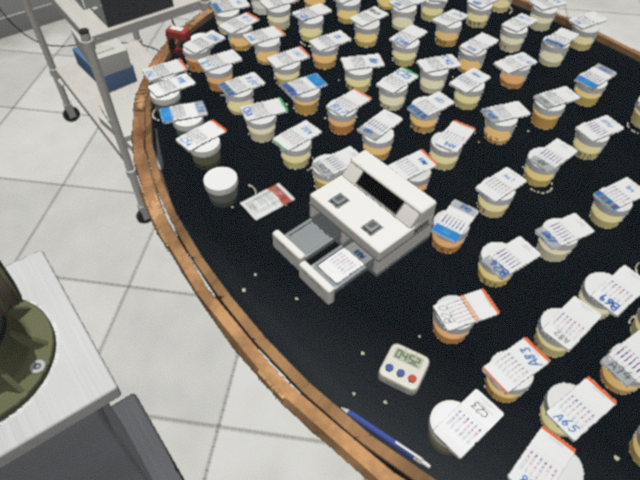

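View pics/top0.png

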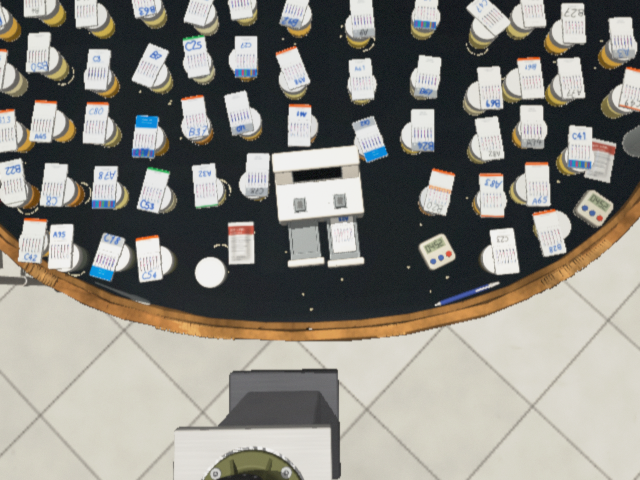

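The scene and top views show the reader with both trays out. The cassette is in the right tray (top view about (342,237)), and the left tray at (304,240) is empty. The keys are near (300,204) and (340,201) in the top view. I'll enlarge both views to get accurate pixels.

```bash
python3 - <<'E'
import cv2
a=cv2.imread("pics/top0.png")[140:275,255:375]; b=cv2.imread("pics/scene0.png")[150:310,260:440]
cv2.imwrite("pics/topc.png",cv2.resize(a,None,fx=4.4,fy=4.4,interpolation=cv2.INTER_CUBIC))
cv2.imwrite("pics/scenec.png",cv2.resize(b,None,fx=3.7,fy=3.7,interpolation=cv2.INTER_CUBIC))
E
```

```text
(no output)
```

View pics/topc.png

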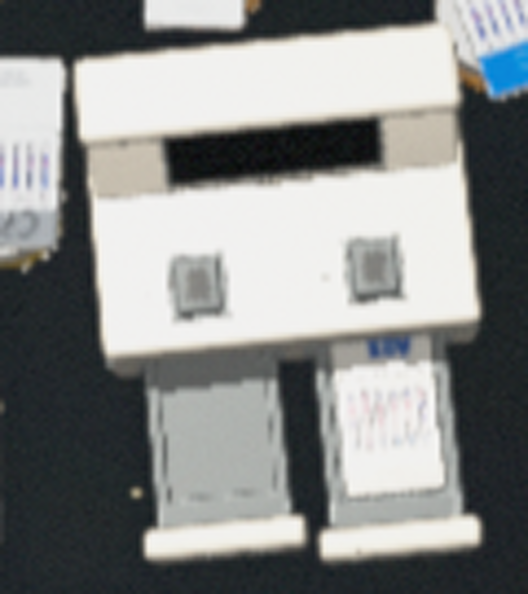

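View pics/scenec.png

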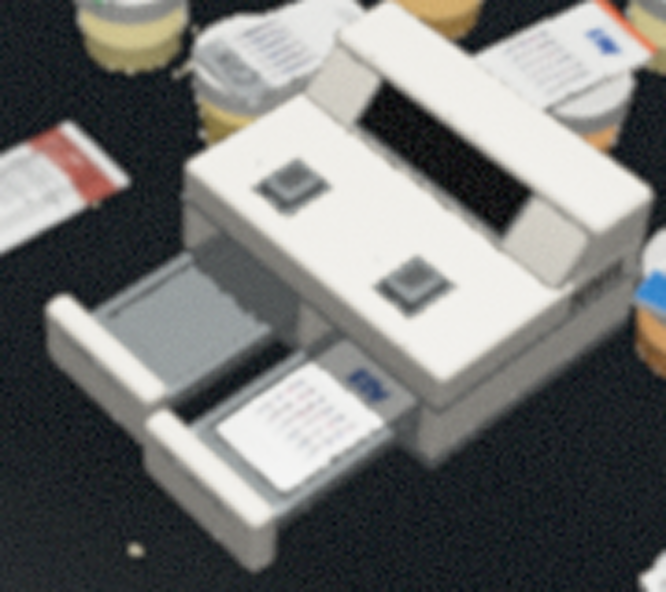

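```bash
cat >h.py <<'E'
import numpy as np
from bench import robot
def ray(n,u,v):
    c=robot.get_calibration(n);K=c["camera_matrix"];T=c["cam_to_world"]
    d=np.linalg.inv(K)@[u,v,1]; return T[:3,3],T[:3,:3]@(d*[1,-1,-1])
def tri(rs):
    A=[];b=[]
    for o,d in rs:
        d=d/np.linalg.norm(d);P=np.eye(3)-np.outer(d,d);A.append(P);b.append(P@o)
    A=np.vstack(A);b=np.hstack(b);x,r,*_=np.linalg.lstsq(A,b,rcond=None);return x,r
def atz(r,z): o,d=r;return o+d*(z-o[2])/d[2]
E
python3 - <<'E'
from h import *
np.set_printoptions(precision=4,suppress=True)
t=lambda p:ray("top",(p[0]+.5)/4.4+254.5,(p[1]+.5)/4.4+139.5)
s=lambda p:ray("scene",(p[0]+.5)/3.7+259.5,(p[1]+.5)/3.7+149.5)
for n,a,b,z in[("keyL",(199,282),(291,180),.078),("keyR",(374,266),(415,278),.078),("L l",(145,558),(48,310),.046),("L r",(305,545),(158,405),.046),("R l",(320,560),(150,432),.046),("R r",(481,545),(255,528),.046),("deckFL",(106,357),(187,170),.071),("deckFR",(478,320),(435,382),.071)]:
    x,r=tri([t(a),s(b)]);print(n,x,r,atz(t(a),z),atz(s(b),z))
E
```

```text
keyL [ 0.5938 -0.1081  0.0776] [0.] [ 0.5953 -0.1091  0.078 ] [ 0.5918 -0.1075  0.078 ]
keyR [ 0.5999 -0.1875  0.078 ] [0.] [ 0.6006 -0.1879  0.078 ] [ 0.5992 -0.1872  0.078 ]
L l [ 0.4741 -0.0798  0.042 ] [0.] [ 0.4738 -0.0801  0.046 ] [ 0.4725 -0.0829  0.046 ]
L r [ 0.48   -0.1545  0.0439] [0.] [ 0.4779 -0.1535  0.046 ] [ 0.4809 -0.157   0.046 ]
R l [ 0.4724 -0.1606  0.0368] [0.] [ 0.4709 -0.1602  0.046 ] [ 0.4696 -0.1669  0.046 ]
R r [ 0.476  -0.2338  0.0456] [0.] [ 0.476  -0.2338  0.046 ] [ 0.4758 -0.234   0.046 ]
deckFL [ 0.5637 -0.0654  0.0669] [0.] [ 0.5633 -0.066   0.071 ] [ 0.5611 -0.0686  0.071 ]
deckFR [ 0.5746 -0.2334  0.0699] [0.] [ 0.5759 -0.2343  0.071 ] [ 0.5724 -0.2332  0.071 ]
```

```bash
cat >>h.py <<'E'
from scipy.spatial.transform import Rotation as Ro
def tool(p):
    o=robot.get_obs();R=Ro.from_euler('xyz',o["eef_rot"]).as_matrix()
    return R.T@(np.array(p)-o["ee_pos"])
E
python3 -c "
from h import *
print(tool([.40,.22,.22]).round(4))"
```

```text
[ 0.3333  0.2876 -0.0019]
```

The rows are not in the units I measure in: turns go in shares of 2 rad. I convert before sending: -0.326 rad / 2 = -0.163.

```bash
python3 nudge.py '[{"pos": [0.033,0.029,0],"turn": -0.055},{"pos": [0.07,0.06,0],"turn": -0.11},{"pos": [0.105,0.09,0],"turn": -0.163},{"pos": [0.14,0.12,0],"turn": -0.163},{"pos": [0.175,0.15,0],"turn": -0.163},{"pos": [0.21,0.18,0],"turn": -0.163},{"pos": [0.245,0.21,0],"turn": -0.163},{"pos": [0.28,0.24,0],"turn": -0.163},{"pos": [0.31,0.265,0],"turn": -0.163},{"pos": [0.333,0.288,0],"turn": -0.163},{"pos": [0.333,0.288,0],"turn": -0.163}]' 0.0
python3 -c "
from h import *
R=Ro.from_euler('z',.076).as_matrix()
print(tool([.43,-.121,.22]).round(4),tool([.435,-.121,.06]).round(4), robot.get_obs()['eef_rot'])"
```

```text
time: 1.2
ee_pos: [0.401, 0.2172, 0.2185]
eef_rot: [3.141, -0.0, 0.072]
wrist_force: [0.3, -0.2, 0.3]
finger_gap: 0.0001
grasp_force: 0.0
[ 0.0046  0.3394 -0.0013] [0.0096 0.3397 0.1587] [ 3.14095936e+00 -8.40131135e-05  7.19868118e-02]
```

```bash
python3 nudge.py '[{"pos": [0,0.05,0]},{"pos": [0,0.1,0]},{"pos": [0,0.15,0]},{"pos": [0.002,0.2,0]},{"pos": [0.004,0.25,0]},{"pos": [0.005,0.3,0]},{"pos": [0.007,0.33,0.02]},{"pos": [0.01,0.34,0.06]},{"pos": [0.01,0.34,0.1]},{"pos": [0.01,0.34,0.14]},{"pos": [0.01,0.34,0.175]},{"pos": [0.01,0.34,0.188]}]'
python3 -c "
from h import *
import cv2
robot.get_obs();cv2.imwrite('pics/s1.png',robot.capture('scene')[150:310,240:440][:,:,::-1].repeat(3,0).repeat(3,1))
print(tool([.4655,-.1185,.03]).round(4),robot.get_obs()['ee_pos'])"
```

```text
time: 2.4
ee_pos: [0.4332, -0.1179, 0.0264]
eef_rot: [-3.141, 0.006, 0.076]
wrist_force: [-0.6, 0.2, -0.2]
finger_gap: -0.0002
grasp_force: 0.0
[ 0.0321  0.0031 -0.0039] [ 0.43323724 -0.11790309  0.02631933]
```

View pics/s1.png

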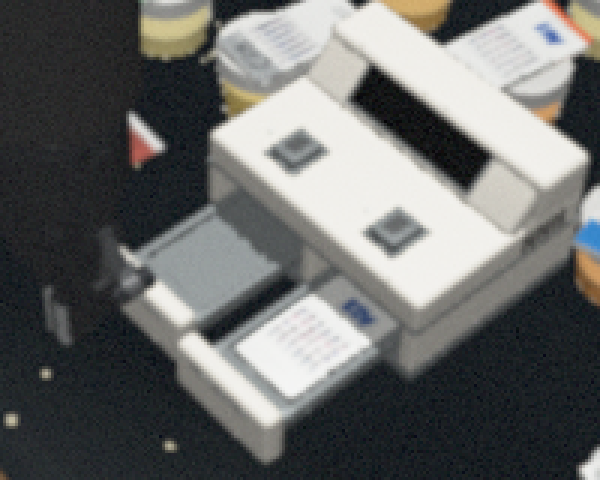

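The fingertip stands just in front of the middle of the left tray's panel (crop about (130,275)). I'll push slowly.

```bash
python3 nudge.py '[{"pos": [0.01,0,0]},{"pos": [0.02,0,0]},{"pos": [0.026,0,0]},{"pos": [0.032,0,0]},{"pos": [0.038,0,0]},{"pos": [0.045,0,0]},{"pos": [0.052,0,0]},{"pos": [0.059,0,0]},{"pos": [0.066,0,0]},{"pos": [0.073,0,0]},{"pos": [0.08,0,0]},{"pos": [0.085,0,0]}]'
python3 nudge.py '[{"pos": [0.002,0,0]},{"pos": [0.004,0,0]},{"pos": [0.006,0,0]},{"pos": [0.008,0,0]},{"pos": [0.01,0,0]}]'
python3 nudge.py '[{"pos": [0.002,0,0]},{"pos": [0.004,0,0]},{"pos": [0.006,0,0]},{"pos": [0.006,0,0]}]'
```

```text
time: 3.65
ee_pos: [0.5216, -0.1117, 0.0313]
eef_rot: [3.141, -0.001, 0.076]
wrist_force: [-1.6, 1.8, 5.9]
finger_gap: -0.0004
grasp_force: 2.5
time: 4.15
ee_pos: [0.531, -0.111, 0.0312]
eef_rot: [3.141, -0.001, 0.076]
wrist_force: [-4.0, 1.2, 6.6]
finger_gap: -0.0002
grasp_force: 3.7
time: 4.55
ee_pos: [0.537, -0.1106, 0.0312]
eef_rot: [3.141, -0.001, 0.076]
wrist_force: [-0.9, 2.0, 4.9]
finger_gap: -0.0003
grasp_force: 2.1
```

```bash
python3 nudge.py '[{"pos": [0.002,0,0]},{"pos": [0.004,0,0]},{"pos": [0.005,0,0]},{"pos": [0.005,0,0]}]'
python3 nudge.py '[{"pos": [0.001,0,0]},{"pos": [0.002,0,0]},{"pos": [0.002,0,0]}]'
```

```text
time: 4.95
ee_pos: [0.5421, -0.1102, 0.0311]
eef_rot: [3.141, -0.001, 0.076]
wrist_force: [-0.1, 0.5, 4.1]
finger_gap: 0.0003
grasp_force: 1.7
time: 5.25
ee_pos: [0.5424, -0.1103, 0.0309]
eef_rot: [3.141, 0.003, 0.076]
wrist_force: [-6.8, 2.1, 9.3]
finger_gap: -0.0002
grasp_force: 5.6
```

```bash
python3 nudge.py '[{"pos": [0.001,0,0]},{"pos": [0.002,0,0]},{"pos": [0.002,0,0]}]'
python3 nudge.py '[{"pos": [-0.02,0,0]},{"pos": [-0.06,0,0]},{"pos": [-0.105,0,0]},{"pos": [-0.12,0,0]},{"pos": [-0.12,0,0]}]'
python3 -c "
from h import *
import cv2
cv2.imwrite('pics/s2.png',robot.capture('scene')[150:310,240:440][:,:,::-1].repeat(3,0).repeat(3,1))
print(tool([.433,-.2005,.03]).round(4),robot.get_obs()['wrist_force'])"
```

```text
time: 5.55
ee_pos: [0.5426, -0.1104, 0.0308]
eef_rot: [3.141, 0.007, 0.076]
wrist_force: [-13.8, 3.6, 14.1]
finger_gap: -0.0001
grasp_force: 9.8
time: 6.05
ee_pos: [0.4242, -0.1192, 0.0301]
eef_rot: [-3.141, -0.0, 0.076]
wrist_force: [0.0, -0.2, -0.2]
finger_gap: -0.0001
grasp_force: 0.0
[0.0014 0.0817 0.0004] [ 0.38945474 -0.29718847  0.57283231]
```

View pics/s2.png

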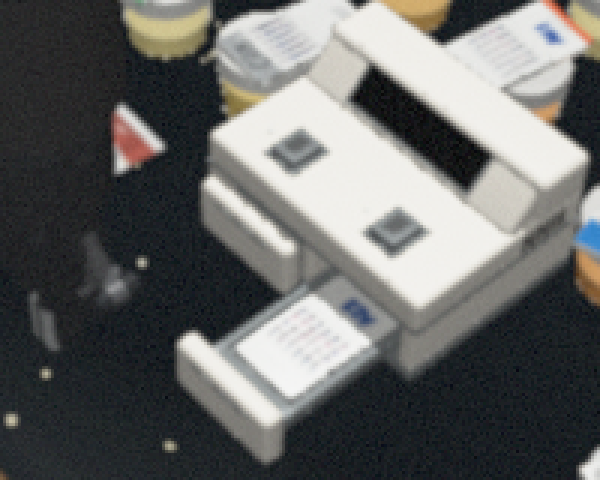

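The left tray is shut and the right tray still holds the cassette squarely (crop about (305,345)). Next is the right tray, pushed gently.

```bash
python3 nudge.py '[{"pos": [0,0.04,0]},{"pos": [0.002,0.08,0]},{"pos": [0.014,0.08,0]},{"pos": [0.02,0.08,0]},{"pos": [0.023,0.08,0]},{"pos": [0.026,0.08,0]},{"pos": [0.029,0.08,0]},{"pos": [0.032,0.08,0]},{"pos": [0.035,0.08,0]},{"pos": [0.038,0.08,0]},{"pos": [0.042,0.08,0]},{"pos": [0.046,0.08,0]}]'
python3 nudge.py '[{"pos": [0.005,0,0]},{"pos": [0.01,0,0]},{"pos": [0.015,0,0]},{"pos": [0.02,0,0]},{"pos": [0.025,0,0]},{"pos": [0.03,0,0]},{"pos": [0.035,0,0]},{"pos": [0.04,0,0]},{"pos": [0.045,0,0]},{"pos": [0.05,0,0]},{"pos": [0.053,0,0]},{"pos": [0.055,0,0]}]'
python3 nudge.py '[{"pos": [0.001,0,0]},{"pos": [0.002,0,0]},{"pos": [0.003,0,0]},{"pos": [0.004,0,0]},{"pos": [0.005,0,0]},{"pos": [0.006,0,0]},{"pos": [0.007,0,0]},{"pos": [0.008,0,0]}]'
```

```text
time: 7.3
ee_pos: [0.4779, -0.1952, 0.0306]
eef_rot: [3.142, -0.0, 0.076]
wrist_force: [-0.8, 1.2, 0.4]
finger_gap: 0.0004
grasp_force: 0.7
time: 8.5
ee_pos: [0.5328, -0.1912, 0.0305]
eef_rot: [3.141, 0.0, 0.076]
wrist_force: [-1.0, 1.7, 1.0]
finger_gap: -0.0
grasp_force: 0.9
time: 9.3
ee_pos: [0.5396, -0.1906, 0.0304]
eef_rot: [-3.142, 0.002, 0.076]
wrist_force: [-5.3, 1.6, 3.7]
finger_gap: 0.0
grasp_force: 3.0
```

```bash
python3 nudge.py '[{"pos": [0.001,0,0]},{"pos": [0.002,0,0]},{"pos": [0.003,0,0]},{"pos": [0.004,0,0]},{"pos": [0.005,0,0]},{"pos": [0.006,0,0]}]'
python3 nudge.py '[{"pos": [0.001,0,0]},{"pos": [0.002,0,0]},{"pos": [0.003,0,0]},{"pos": [0.004,0,0]},{"pos": [0.004,0,0]}]'
```

```text
time: 9.9
ee_pos: [0.5468, -0.19, 0.0306]
eef_rot: [3.141, -0.001, 0.076]
wrist_force: [-1.9, 0.4, 1.9]
finger_gap: 0.0001
grasp_force: 1.0
time: 10.4
ee_pos: [0.5479, -0.19, 0.0303]
eef_rot: [-3.141, 0.006, 0.076]
wrist_force: [-12.4, 2.9, 7.4]
finger_gap: -0.0003
grasp_force: 6.8
```

```bash
python3 nudge.py '[{"pos": [-0.02,0,0]},{"pos": [-0.04,0,0]},{"pos": [-0.04,0,-0.04]},{"pos": [-0.04,0,-0.085]},{"pos": [-0.04,0,-0.1]},{"pos": [-0.04,0,-0.1]},{"pos": [-0.04,0,-0.1]}]'
python3 - <<'E'
from h import *
import cv2
print(tool([.600,-.1875,.092]).round(4))
im=robot.capture('wrist');cv2.imwrite('pics/w.png',im[:,:,::-1])
c=robot.get_calibration('wrist');T=c["cam_to_world"];K=c["camera_matrix"]
for p in([.5999,-.1875,.078],[.5938,-.1081,.078],[.558,-.191,.046],[.552,-.1113,.046]):
    q=T[:3,:3].T@(np.array(p)-T[:3,3])*[1,-1,-1];q=K@q;print((q[:2]/q[2]).round(1))
im=robot.capture('scene');cv2.imwrite('pics/s3.png',im[150:310,240:440][:,:,::-1].repeat(3,0).repeat(3,1))
E
```

```text
time: 11.1
ee_pos: [0.5107, -0.1926, 0.13]
eef_rot: [-3.141, -0.001, 0.076]
wrist_force: [-0.0, 1.0, -0.7]
finger_gap: 0.0
grasp_force: 0.0
[0.0894 0.0017 0.0381]
[324.6  74.3]
[155.2  74.4]
[324.5 157.4]
[185.2 157.2]
```

View pics/w.png

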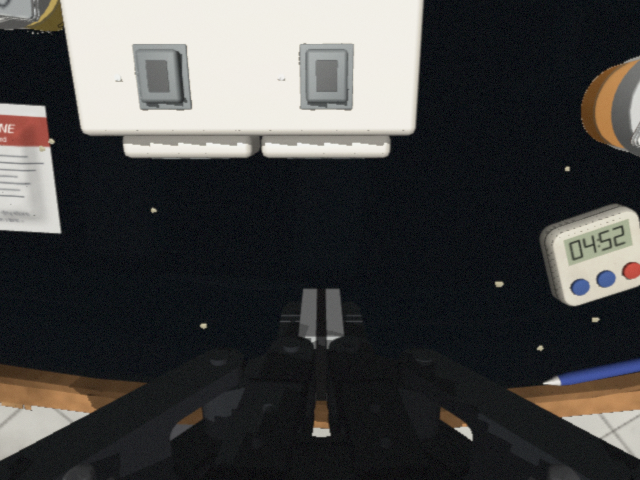

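View pics/s3.png

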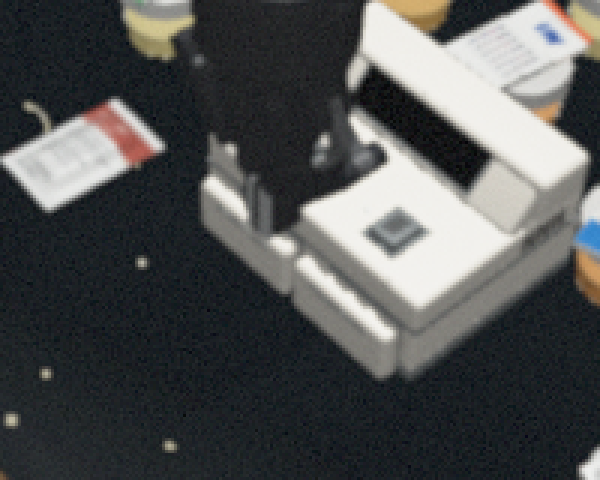

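Both panels sit evenly against the reader. The right key appears at (326,76) in the wrist view, against a predicted (325,74), so I'll press it.

```bash
python3 nudge.py '[{"pos": [0.03,0.001,0]},{"pos": [0.06,0.002,0]},{"pos": [0.085,0.002,0]},{"pos": [0.089,0.002,0]},{"pos": [0.089,0.002,0.02]},{"pos": [0.089,0.002,0.034]},{"pos": [0.089,0.002,0.037]},{"pos": [0.089,0.002,0.037]}]'
python3 nudge.py '[{"pos": [0,0,0.002]},{"pos": [0,0,0.004]},{"pos": [0,0,0.006]},{"pos": [0,0,0.007]},{"pos": [0,0,0.007]}]'
python3 nudge.py '[{"pos": [0,0,0.001]},{"pos": [0,0,0.002]},{"pos": [0,0,0.003]},{"pos": [0,0,0.003]}]'
```

```text
time: 12.0
ee_pos: [0.5986, -0.1881, 0.0926]
eef_rot: [3.141, 0.002, 0.076]
wrist_force: [0.4, -0.8, 0.4]
finger_gap: 0.0002
grasp_force: 0.0
time: 12.5
ee_pos: [0.5993, -0.188, 0.0865]
eef_rot: [3.142, 0.0, 0.076]
wrist_force: [-0.0, 0.2, 0.2]
finger_gap: 0.0002
grasp_force: 0.0
time: 12.9
ee_pos: [0.5993, -0.188, 0.0833]
eef_rot: [3.142, 0.0, 0.076]
wrist_force: [0.1, -0.1, -0.3]
finger_gap: -0.0
grasp_force: 0.0
```

```bash
python3 nudge.py '[{"pos": [0,0,0.001]},{"pos": [0,0,0.002]},{"pos": [0,0,0.002]}]'
python3 nudge.py '[{"pos": [0,0,0.001]},{"pos": [0,0,0.002]},{"pos": [0,0,0.002]}]'
```

```text
time: 13.2
ee_pos: [0.5993, -0.188, 0.0813]
eef_rot: [3.142, 0.0, 0.076]
wrist_force: [-0.3, -0.9, 0.7]
finger_gap: 0.0001
grasp_force: 0.0
time: 13.5
ee_pos: [0.5993, -0.188, 0.0793]
eef_rot: [3.142, 0.0, 0.076]
wrist_force: [-0.4, -0.6, -0.0]
finger_gap: 0.0001
grasp_force: 0.0
```

```bash
python3 nudge.py '[{"pos": [0,0,0.001]},{"pos": [0,0,0.002]},{"pos": [0,0,0.002]}]'
python3 nudge.py '[{"pos": [0,0,0.001]},{"pos": [0,0,0.002]},{"pos": [0,0,0.002]}]'
python3 - <<'E'
from bench import robot
import cv2
im=robot.capture('scene');cv2.imwrite('pics/s4.png',cv2.resize(im[170:260,300:420][:,:,::-1],None,fx=6,fy=6,interpolation=cv2.INTER_CUBIC))
E
```

```text
time: 13.8
ee_pos: [0.5993, -0.188, 0.0773]
eef_rot: [3.142, 0.0, 0.076]
wrist_force: [0.7, -0.8, -0.5]
finger_gap: 0.0003
grasp_force: 0.0
time: 14.1
ee_pos: [0.5993, -0.188, 0.0753]
eef_rot: [-3.142, 0.0, 0.076]
wrist_force: [0.1, 0.6, -0.5]
finger_gap: -0.0001
grasp_force: 0.0
```

View pics/s4.png

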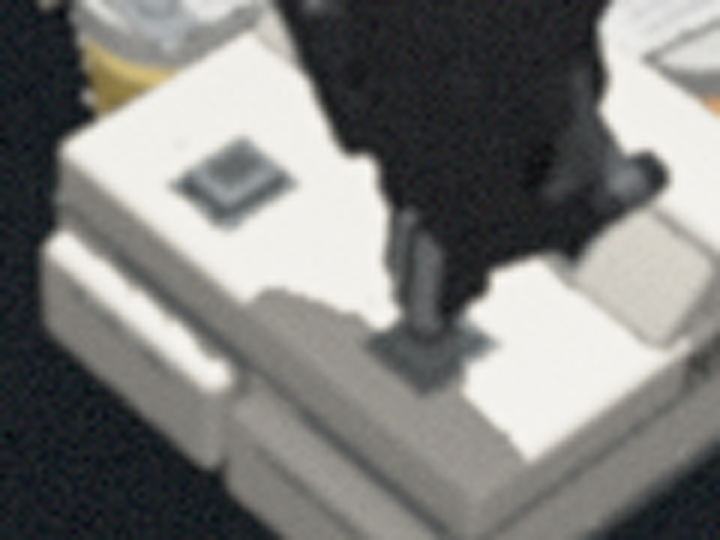

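The closed fingertips are right over the right key (crop about (430,335)) but not yet pressing on it, so I'll keep going in small steps.

```bash
python3 nudge.py '[{"pos": [0,0,0.001]},{"pos": [0,0,0.0015]},{"pos": [0,0,0.0015]}]'
python3 nudge.py '[{"pos": [0,0,0.001]},{"pos": [0,0,0.0015]},{"pos": [0,0,0.0015]}]'
```

```text
time: 14.45
ee_pos: [0.5993, -0.188, 0.0739]
eef_rot: [3.142, 0.0, 0.076]
wrist_force: [-0.0, 0.3, 0.3]
finger_gap: -0.0
grasp_force: 0.0
time: 14.75
ee_pos: [0.5993, -0.188, 0.0724]
eef_rot: [3.142, 0.0, 0.076]
wrist_force: [0.6, -1.4, 0.0]
finger_gap: -0.0003
grasp_force: 0.0
```

```bash
python3 nudge.py '[{"pos": [0,0,0.001]},{"pos": [0,0,0.0015]},{"pos": [0,0,0.0015]}]'
python3 nudge.py '[{"pos": [0,0,0.001]},{"pos": [0,0,0.0015]},{"pos": [0,0,0.0015]}]'
python3 - <<'E'
from bench import robot
import cv2
im=robot.capture('wrist');cv2.imwrite('pics/w2.png',im[:,:,::-1])
E
```

```text
time: 15.05
ee_pos: [0.5993, -0.188, 0.0709]
eef_rot: [3.142, 0.0, 0.076]
wrist_force: [0.2, -0.5, 0.5]
finger_gap: -0.0002
grasp_force: 0.0
time: 15.35
ee_pos: [0.5993, -0.188, 0.0694]
eef_rot: [3.142, 0.0, 0.076]
wrist_force: [-0.3, 0.3, -0.9]
finger_gap: 0.0001
grasp_force: 0.0
```

View pics/w2.png

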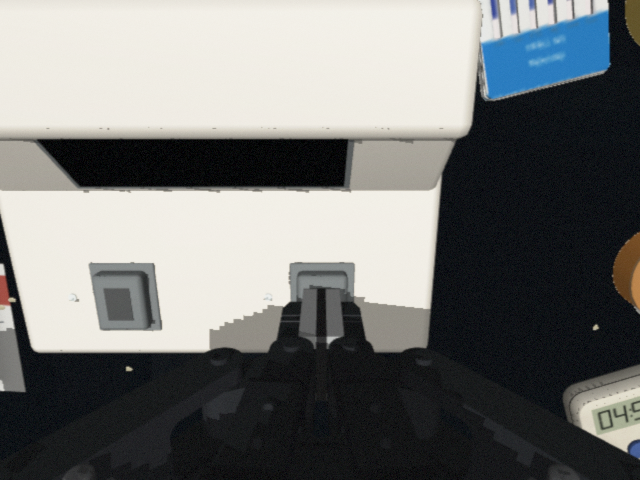

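```bash
python3 - <<'E'
from h import *
o=robot.get_obs();R=Ro.from_euler('xyz',o["eef_rot"]).as_matrix();e=o["ee_pos"]
c=robot.get_calibration('wrist');T=c["cam_to_world"];K=c["camera_matrix"]
print(T.round(3))
def pr(p):
    q=K@(T[:3,:3].T@(np.array(p)-T[:3,3])*[1,-1,-1]);return (q[:2]/q[2]).round(0)
for z in(.008,.0,-.011):print('tip',z,[pr(e+R@np.array([x,y,z])) for x in(.011,-.011) for y in(-.0145,.0145)])
rx=np.array([.997,.076,0]);ry=np.array([-.076,.997,0])
for n,k in(("R",[.5999,-.1875,0]),("L",[.5938,-.1081,0])):
  for z in(.078,.0735):print(n,z,[pr(np.array(k)+[0,0,z]+a*rx+b*ry) for a in(.012,-.012) for b in(.01,-.01)],[pr(np.array(k)+[0,0,z]+a*rx+b*ry) for a in(.010,-.010) for b in(.012,-.012)][0])
E
```

```text
[[ 0.077  0.955  0.287  0.672]
 [-0.997  0.073  0.022 -0.183]
 [-0.    -0.287  0.958  0.225]
 [ 0.     0.     0.     1.   ]]
tip 0.008 [array([287., 264.]), array([355., 264.]), array([288., 311.]), array([354., 311.])]
tip 0.0 [array([285., 271.]), array([356., 271.]), array([286., 320.]), array([355., 320.])]
tip -0.011 [array([283., 282.]), array([359., 282.]), array([284., 334.]), array([357., 334.])]
R 0.078 [array([293., 276.]), array([345., 276.]), array([294., 331.]), array([344., 331.])] [288. 281.]
R 0.0735 [array([294., 271.]), array([345., 271.]), array([295., 326.]), array([344., 326.])] [289. 276.]
L 0.078 [array([ 87., 276.]), array([138., 276.]), array([ 96., 331.]), array([146., 331.])] [ 82. 281.]
L 0.0735 [array([ 93., 271.]), array([143., 271.]), array([102., 326.]), array([151., 326.])] [ 89. 276.]
```

```bash
for i in 1; do :; done; python3 nudge.py '[{"pos": [0,0,0.001]},{"pos": [0,0,0.0015]},{"pos": [0,0,0.0015]}]'
python3 nudge.py '[{"pos": [0,0,0.001]},{"pos": [0,0,0.0015]},{"pos": [0,0,0.0015]}]'
python3 nudge.py '[{"pos": [0,0,0.001]},{"pos": [0,0,0.0015]},{"pos": [0,0,0.0015]}]'
```

```text
time: 15.7
ee_pos: [0.5993, -0.188, 0.0679]
eef_rot: [3.142, 0.0, 0.076]
wrist_force: [-1.3, 0.0, -0.6]
finger_gap: 0.0
grasp_force: 0.0
time: 16.0
ee_pos: [0.5994, -0.188, 0.0664]
eef_rot: [3.142, 0.0, 0.076]
wrist_force: [0.8, 0.2, -0.1]
finger_gap: -0.0001
grasp_force: 0.0
time: 16.3
ee_pos: [0.5995, -0.1881, 0.0652]
eef_rot: [3.141, -0.0, 0.076]
wrist_force: [0.1, 0.6, 1.2]
finger_gap: 0.0003
grasp_force: 0.5
```

```bash
python3 nudge.py '[{"pos": [0,0,0.001]},{"pos": [0,0,0.002]},{"pos": [0,0,0.002]}]'
python3 nudge.py '[{"pos": [0,0,0.001]},{"pos": [0,0,0.002]},{"pos": [0,0,0.002]}]'
python3 nudge.py '[{"pos": [0,0,0.001]},{"pos": [0,0,0.0015]},{"pos": [0,0,0.0015]}]'
```

```text
time: 16.6
ee_pos: [0.5995, -0.1881, 0.0632]
eef_rot: [3.141, -0.0, 0.076]
wrist_force: [-0.5, -0.4, 1.2]
finger_gap: 0.0001
grasp_force: 1.1
time: 16.9
ee_pos: [0.5995, -0.188, 0.0612]
eef_rot: [3.141, -0.0, 0.076]
wrist_force: [-0.5, 1.0, 3.8]
finger_gap: -0.0002
grasp_force: 1.7
time: 17.2
ee_pos: [0.5995, -0.1881, 0.0608]
eef_rot: [3.141, -0.001, 0.077]
wrist_force: [-3.5, 1.9, 8.3]
finger_gap: 0.0
grasp_force: 4.1
```

The key went to its stop: force rose along the spring curve and then climbed steeply after about 4.7 mm of travel. Now I'll release it.

```bash
python3 nudge.py '[{"pos": [0,0,-0.003]},{"pos": [0,0,-0.008]},{"pos": [0,0,-0.03]},{"pos": [0,0,-0.07]},{"pos": [0,0,-0.11]},{"pos": [-0.04,0,-0.13]},{"pos": [-0.08,0,-0.13]},{"pos": [-0.12,0,-0.13]},{"pos": [-0.15,0,-0.13]},{"pos": [-0.15,0,-0.13]},{"pos": [-0.15,0,-0.13]}]'
python3 - <<'E'
from h import *
import cv2
# compare with the first top view: unchanged loose things, keys up, trays shut
a=cv2.imread("pics/top0.png").astype(int);b=robot.capture("top")[:,:,::-1].astype(int)
d=np.abs(a-b).max(2)
for n,(u,v,w) in dict(pot=(210,272,18),pouch=(241,243,24),timer=(438,252,22),keyL=(300,204,8),keyR=(340,201,8)).items():
    p=d[v-w:v+w,u-w:u+w];print(n,p.mean().round(1),(p>60).sum())
s0=cv2.imread("pics/scene0.png");s=robot.capture("scene")[:,:,::-1]
d=np.abs(s0.astype(int)-s).max(2)
for n,(u,v,w) in dict(pot=(221,185,22),pouch=(267,200,28),timer=(404,369,28),keyL=(338,198,10),keyR=(372,225,10)).items():
    p=d[v-w:v+w,u-w:u+w];print(n,p.mean().round(1),(p>60).sum())
E
```

```text
time: 18.3
ee_pos: [0.4497, -0.1994, 0.1897]
eef_rot: [-3.141, -0.001, 0.076]
wrist_force: [0.5, -0.1, 0.5]
finger_gap: 0.0002
grasp_force: 0.0
pot 123.2 1073
pouch 93.8 1995
timer 4.4 24
keyL 1.7 0
keyR 12.4 21
pot 3.9 0
pouch 13.0 152
timer 3.9 0
keyL 37.0 93
keyR 2.2 0
```

```bash
python3 -c "
from bench import robot
print(robot.sign_off())"
```

```text
the job is handed in; nothing more can be done
None
```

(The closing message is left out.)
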